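# Turn the tube rotator's wheel to its loading position

## Robot

A 6-joint arm with a two-finger parallel gripper is mounted at the origin on a cart in front of the work surface, level with it; the furniture and walls round the work are solid. World frame = base frame: x ahead of the robot, y to its left, z up, the work surface at z = 0. Lengths are in m, angles in degrees, forces in N, time in s.
With the tool pointing down it reaches from about 0.325 to 0.85 m from the base axis. Payload 15.5 kg.
Tool frame: the origin (TCP) lies midway between the tips of the shut fingers; the grasp point (between the pads) lies 19 mm behind it; y points along the fingers, x is the direction in which the jaws open and shut, and the axes are right-handed (so a half turn about y gives the same grasp; the last joint's range is limited). The gripper opens to 91 mm and grips with 3 to 60 N. Pads are 32 mm wide; open, the fingers measure 118 mm over their backs; the gripper's body (76 mm by 178 mm) begins 60 mm behind the grasp point.
Start: joints at [64.83, 28.281, 77.091, -0, 74.628, -5.472], TCP at [0.211, 0.588, 0.214] pointing down, gripper open.
Joint ranges: [-166.48, 166.48], [-47.26, 123.95], [12.59, 153.08], [-70.14, 250.14], [6.76, 159.57], [-176.63, 176.63]. Speed limits (degrees/s): [108.29, 108.29, 147.25, 172.46, 172.46, 172.46].

## Interface

Orientations are given as a 3x3 rotation matrix whose columns are the frame's x, y, z axes.
In Python, from bench import ctrl gives the robot as it stands. The module is installed in compiled form; this text tells all that it offers. Calls block until the motion is done:
- ctrl.goto(position, orientation): joint-space move of the TCP to a pose.
- ctrl.move_l(position, vel=0.15, ori=None, contact_N=None): straight line of the TCP; ori=None keeps the orientation; vel is the mean speed in m/s. With contact_N (N) it stops when the force on the tool has changed by that much, and returns True; else False.
- ctrl.movej(angles): joint-space move.
- ctrl.command_gripper(opening): opening from 0.0 (shut) to 1.0 (fully open); the grip force is fixed at half the most; returns when the fingers have stopped.
- ctrl.sleep(seconds).
- ctrl.ik(position, orientation): joint angles nearest the present ones, or None.
- ctrl.read_camera(name): name is "scene" or "top" or "wrist"; returns the picture (420x560x3 uint8, blue, green, red); there is no depth.
- ctrl.camera_params(name): a dict with "fx", "fy", "cx", "cy" (pixels), "D" ([k1, k2, p1, p2, k3] as OpenCV has them; the pictures are not rectified), "pose" (4x4, takes a point from camera to world coordinates); the wrist camera has in their place "T_tool_cam" (4x4, takes a point from camera to tool coordinates, whose origin is the TCP and whose axes are the tool frame's). Camera axes: x right, y up, looking along -z (the intrinsics and any distortion apply to the point x, -y, -z); pixel columns grow to the right and rows downward; lengths in m; the calibration is good to about 2 mm. A picture is of the moment at which its call begins: read the wrist's pose just before it. camera_params takes no time and is no camera call.
A pose or a line that the arm cannot do raises ctrl.MotionError and nothing moves.
- ctrl.sign_off(): hands the job in, once; it reports no verdict.
Readings, each from a call of its own:
- ctrl.current_t(): time.
- ctrl.current_q(): joint angles.
- ctrl.current_dq(): joint speeds.
- ctrl.current_effort(): joint torques, N m.
- ctrl.current_tool_pos(): TCP position.
- ctrl.current_eef_rot(): TCP orientation.
- ctrl.current_contact_force(): force on the tool from outside, world axes, zero at the start.
- ctrl.current_wrist_torque(): the same for the moment, N m.
- ctrl.current_grip_width(): opening from 0.0 (shut) to 1.0 (fully open).
Only numpy, scipy, OpenCV 4.12 (cv2) and the standard library are available. Lean on these libraries where they do the work, as an engineer would, in place of code of your own. Each camera call takes 0.05 s, during which the arm holds its last target.

## Task

The tube rotator is switched off and its six-spoked wheel turns by hand: push its spokes round with the fingertips until the red clip points straight up, and leave the wheel standing still there. Push gently, grip and lift nothing, and neither shift the rotator nor disturb the things around it.

Things in the scene. Friction and masses are not known exactly. Their poses are not given: they have to be found in the camera images.
- rotator: Tube rotator, 3.5 kg, loose on the table: white base plate 170 (x) x 200 mm (y), 16 mm high; white motor housing 85 x 120 mm at its rear, 200 mm high, its front face 44 mm behind the mid-plane of the upright wheel. Origin under the base's centre, at table height; x points from the wheel to the housing, away from the robot (yaw up to 17 degrees either way), y left, z up.
- hub (a point): Centre of the wheel, on its axle and in its mid-plane, 160 mm above the table and 55 mm in front of the rotator's origin; it does not turn with the wheel. Axes as the rotator's: the axle lies along x, the wheel stands in the y-z plane.
- wheel (a joint): Turn of the wheel in rad: 0 or any whole turn with the red clip straight up; grows as it turns clockwise seen from the robot (the top moves right, to -y). Turns both ways without stops in use, balanced, with rubbing friction of about 0.12 N m, so it stays where it is left. At the start the red clip points 120 to 240 degrees from up.
- red_clip (a point): Open end of the red clip, 125 mm from the hub centre; z points outward along its spoke. Six straight spokes 60 degrees apart, no rim: 10 mm round bars on a 60 mm hub 18 mm thick, each ending in an open U-shaped tube clip from 93 to 126 mm radius, 27 mm wide across the spoke, 16 mm thick along the axle. One spoke and clip are red; the others steel with black clips.
- sample_tube: White capped sample tube, 33 mm diameter, 96 mm tall, standing loose beside the rotator; bystander, leave alone. Origin at the centre of its underside.
- dropper_bottle: Brown dropper bottle with red rubber bulb, 33 mm diameter, 99 mm tall, standing loose beside the rotator; bystander, leave alone. Origin at the centre of its underside.
- jar: Small white jar with a yellow label, 47 mm diameter, 56 mm tall, standing loose in front of the rotator; bystander, leave alone. Origin at the centre of its underside.
- tally_counter: Grey hand tally counter, 52 x 71 x 28 mm, lying loose in front of the rotator; bystander, leave alone. Origin at the centre of its underside.

How it is judged (in metres and radians):
At the end, for the whole second after the job is handed in: The red clip's spoke points straight up within 0.1 rad (about 6 degrees) and the wheel stands still (under 0.05 rad/s); the rotator stands level within 25 mm of where it stood, and the tube, bottle, jar and counter within 30 mm of theirs (angle between red_clip's own z axis and vertical below 0.1 rad and velocity of joint wheel between -0.05 and 0.05 rad/s and angle between rotator's own z axis and vertical below 0.05 rad and distance of rotator from where it was at the start of the episode below 0.025 m and distance of each of sample_tube, dropper_bottle, jar, tally_counter from where it was at the start of the episode below 0.03 m); the robot touches nothing.
It fails at once if The rotator is lifted, tipped or shifted (more than 25 mm, 0.15 rad, or 10 mm up) (distance of rotator from where it was at the start of the episode above 0.025 m or angle between rotator's own z axis and vertical above 0.15 rad or height (world z) of rotator above 0.01 m).
It fails at once if The fingers press on or grip the wheel with more than 30 N (contact force between the fingers and wheel above 30 N).
It fails at once if A bystander is moved by more than 30 mm, lifted or knocked over (distance of any of sample_tube, dropper_bottle, jar, tally_counter from where it was at the start of the episode above 0.03 m or angle between any of sample_tube, dropper_bottle, jar's own z axis and vertical above 0.5 rad).
It also fails if it takes over 64 s, if anything falls off the work surface, if the arm or the gripper's body presses on something with over 40 N, if the wrist force passes 120 N, or if a joint passes its speed limit or range.

## Working session

There is one attempt and no reset: what is moved stays moved. The work goes in short steps, each a Python script; the robot and the scene stay as the last script left them, time stands still between calls to the robot, and variables do not carry over. Pictures are saved under pics/ and viewed, and the job is handed in when it is done.

```bash
mkdir -p pics; python3 - <<'E'
from bench import ctrl
import cv2,numpy as np
np.set_printoptions(precision=4,suppress=True)
for n in ["scene","top","wrist"]:
    p=ctrl.camera_params(n);print(n,p)
    cv2.imwrite(f"pics/{n}0.png",ctrl.read_camera(n))
print(ctrl.current_t(),ctrl.current_eef_rot(),ctrl.current_tool_pos())
E
```

```text
scene {'fx': 471.3984163645744, 'fy': 471.3984163645744, 'cx': 279.5741162676445, 'cy': 211.69034815543037, 'D': array([-0.068,  0.   ,  0.   ,  0.   ,  0.   ]), 'pose': array([[-0.1166,  0.6522, -0.749 , -0.0846],
       [-0.9932, -0.0712,  0.0926,  0.1934],
       [ 0.007 ,  0.7547,  0.656 ,  0.7457],
       [ 0.    ,  0.    ,  0.    ,  1.    ]])}
top {'fx': 488.9192371247293, 'fy': 488.9192371247293, 'cx': 275.4370415053229, 'cy': 201.78146891109378, 'D': array([-0.0064,  0.    ,  0.    ,  0.    ,  0.    ]), 'pose': array([[ 0.0297,  0.9946, -0.0995,  0.4613],
       [-0.9995,  0.0287, -0.0113,  0.1352],
       [-0.0084,  0.0998,  0.995 ,  1.1618],
       [ 0.    ,  0.    ,  0.    ,  1.    ]])}
wrist {'fx': 344.9825331552542, 'fy': 344.9825331552542, 'cx': 279.585505211045, 'cy': 211.45288837953683, 'D': array([-0.0258,  0.    ,  0.    ,  0.    ,  0.    ]), 'T_tool_cam': array([[ 1.    , -0.0007,  0.0007, -0.0004],
       [ 0.0009,  0.2973, -0.9548, -0.1707],
       [ 0.0005,  0.9548,  0.2973,  0.0833],
       [ 0.    ,  0.    ,  0.    ,  1.    ]])}
0.15 [[ 0.3371 -0.0004 -0.9415]
 [ 0.9415 -0.0009  0.3371]
 [-0.001  -1.      0.0001]] [0.2106 0.5881 0.2135]
```

View pics/scene0.png

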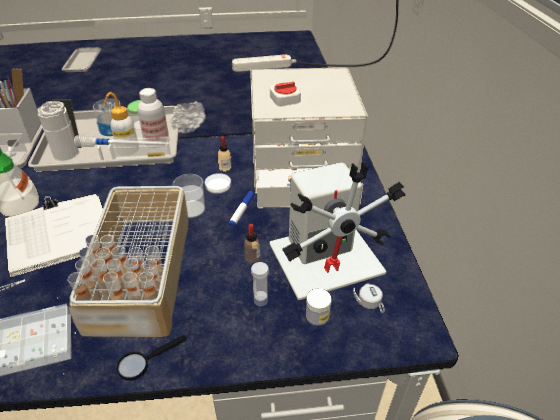

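View pics/top0.png

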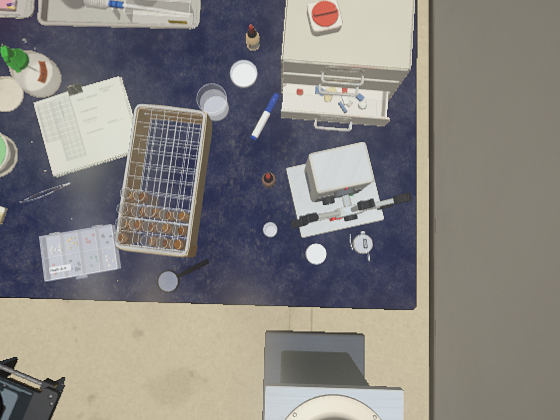

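The scene view shows the wheel with its hub near (345,222) and the red clip pointing down at about (332,265). The top view has the rotator at about (335,190), the jar at (316,254), the counter at (363,243), the tube at (270,229) and the dropper bottle at (268,179). I'll zoom in next.

```bash
python3 - <<'E'
import cv2
a=cv2.imread("pics/scene0.png")[150:330,235:425];cv2.imwrite("pics/sz.png",cv2.resize(a,None,fx=3.3,fy=3.3,interpolation=cv2.INTER_CUBIC))
a=cv2.imread("pics/top0.png")[130:270,250:420];cv2.imwrite("pics/tz.png",cv2.resize(a,None,fx=4,fy=4,interpolation=cv2.INTER_CUBIC))
E
```

```text
(no output)
```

View pics/sz.png

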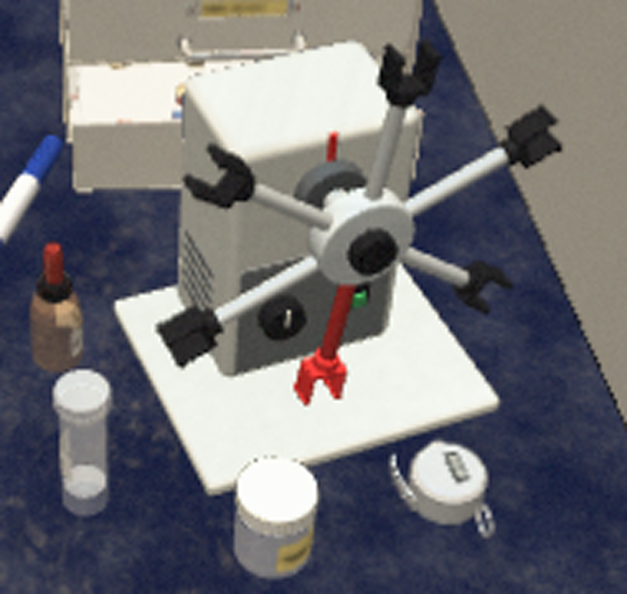

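View pics/tz.png

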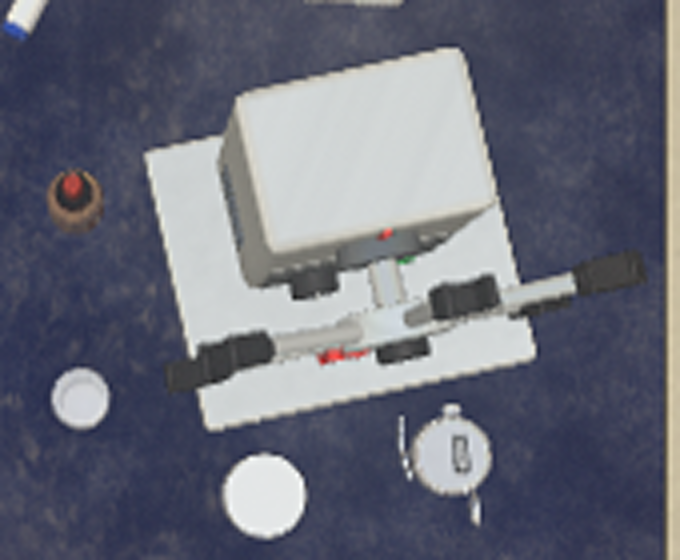

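```bash
cat > h.py <<'E'
import cv2,numpy as np
from bench import ctrl
np.set_printoptions(precision=4,suppress=True)
F=np.diag([1,-1,-1.])
def ray(n,uv):
    p=ctrl.camera_params(n);K=np.array([[p['fx'],0,p['cx']],[0,p['fy'],p['cy']],[0,0,1]])
    u=cv2.undistortPoints(np.array([[uv]],float),K,np.array(p['D'],float))[0,0]
    T=p['pose'];return T[:3,3],T[:3,:3]@(F@np.array([u[0],u[1],1]))
def onz(n,uv,z):
    o,d=ray(n,uv);return o+d*(z-o[2])/d[2]
def onplane(n,uv,c,nn):
    o,d=ray(n,uv);return o+d*(nn@(c-o))/(nn@d)
def proj(n,P):
    p=ctrl.camera_params(n);K=np.array([[p['fx'],0,p['cx']],[0,p['fy'],p['cy']],[0,0,1]])
    T=p['pose'];q=(np.atleast_2d(P)-T[:3,3])@T[:3,:3]@F
    return cv2.projectPoints(q,np.zeros(3),np.zeros(3),K,np.array(p['D'],float))[0][:,0]
E
python3 - <<'E'
from h import *
S=lambda x,y:(235+x/3.3,150+y/3.3)
T=lambda x,y:(250+x/4,130+y/4)
sc=[onz("scene",S(*p),.016) for p in [(115,303),(210,487),(497,403)]]
tp=[onz("top",T(*p),.016) for p in [(146,153),(207,430),(535,355)]]
for a,b in zip(sc,tp): print(a,b)
RL,FL,FR=[(a+b)/2 for a,b in zip(sc,tp)]
x1=RL-FL; y1=FL-FR
print(np.linalg.norm(x1),np.linalg.norm(y1),np.degrees(np.arctan2(x1[1],x1[0])),np.degrees(np.arctan2(-y1[0],y1[1])))
yaw=.5*(np.arctan2(x1[1],x1[0])+np.arctan2(-y1[0],y1[1]))
o=(RL+FR)/2;o[2]=0
X=np.array([np.cos(yaw),np.sin(yaw),0]);Y=np.array([-X[1],X[0],0])
hub=o-.055*X+[0,0,.16]
print("yaw",np.degrees(yaw),"o",o,"hub",hub)
for n,f,ps in [("scene",S,[(322,385),(408,72),(535,138),(485,287),(190,333),(218,178)])]:
    for p in ps:
        q=onplane(n,f(*p),hub,X)-hub
        th=np.degrees(np.arctan2(-(q@Y),q[2]));print(p,np.linalg.norm(q),th, (th+30)%60-30)
for nm,n,p,z in [("jar","top",T(264,495),.056),("tally","top",T(452,455),.028),("tube","top",T(80,398),.096),("drop","top",T(72,185),.099)]:
    w=onz(n,p,z);print(nm,w,"local rel hub",(w-hub)@X,(w-hub)@Y)
img=cv2.imread("pics/scene0.png")
for k in range(6):
    pass
E
```

```text
[0.6506 0.1234 0.016 ] [0.6564 0.1244 0.016 ]
[0.4903 0.0832 0.016 ] [0.4937 0.0843 0.016 ]
[ 0.5355 -0.1055  0.016 ] [ 0.5432 -0.1067  0.016 ]
0.16645719637949302 0.1956302817693165 13.96722248553774 13.998948161050485
yaw 13.98308532329411 o [0.5964 0.0089 0.    ] hub [ 0.5431 -0.0044  0.16  ]
(322, 385) 0.1188661143515794 -174.01364604571592 5.986353954284084
(408, 72) 0.11135120096278645 8.540213249493814 8.540213249493817
(535, 138) 0.11430769435210283 68.58957409753141 8.589574097531411
(485, 287) 0.11702458755619277 127.16560478183433 7.1656047818343325
(190, 333) 0.10929362779041706 -112.11588382447049 7.884116175529513
(218, 178) 0.11221006251833547 -52.19039682034667 7.80960317965333
jar [0.4571 0.0532 0.056 ] local rel hub -0.06951670704208136 0.07661976868993908
tally [ 0.4831 -0.0568  0.028 ] local rel hub -0.0708084958231627 -0.036373898669005165
tube [0.5068 0.1574 0.096 ] local rel hub 0.003907767438817697 0.16573966556263767
drop [0.6234 0.1653 0.099 ] local rel hub 0.11895107874477381 0.14526452163340597
```

```bash
cat >> h.py <<'E'
yaw=np.radians(13.98);X=np.array([np.cos(yaw),np.sin(yaw),0]);Y=np.array([-X[1],X[0],0]);Z=np.array([0,0,1.])
hub=np.array([.5431,-.0044,.16])
def pose(psi,rad,off,mode='tan',sg=-1):
    """finger parallel to a spoke at psi deg (cw from up), lying off m on its ccw (left) side, tip at radius rad"""
    a=np.radians(psi);r=np.cos(a)*Z-np.sin(a)*Y;t=-np.sin(a)*Z-np.cos(a)*Y  # t: cw tangent
    p=hub+rad*r-off*t
    y=-r
    if mode=='tan': z=sg*X; x=np.cross(y,z)
    else: x=sg*X; z=np.cross(x,y)
    return p,np.column_stack([x,y,z])
E
python3 - <<'E'
from h import *
for m in ('tan','ax'):
  for sg in (1,-1):
    for psi in (-60,-52,-40,-20,0,20):
        print(m,sg,psi,[ctrl.ik(*pose(psi,r,.03,m,sg)) for r in (.08,.2)])
E
```

```text
tan 1 -60 [array([ 33.9214,  41.1894,  93.8665, -55.3687,  81.6484, 137.8419]), array([ 42.8584,  39.1213,  84.1046, -49.5106,  94.353 , 132.7256])]
tan 1 -52 [array([ 31.0587,  35.8851,  94.1114, -50.5247,  77.3838, 131.3732]), array([ 39.6154,  32.921 ,  84.3554, -45.2836,  91.1959, 126.7272])]
tan 1 -40 [array([ 25.2538,  28.9014,  93.8058, -41.5014,  72.0497, 119.8388]), array([ 32.8501,  24.7285,  83.9142, -37.5128,  87.2549, 116.1512])]
tan 1 -20 [array([ 11.9174,  21.1115,  91.5747, -21.6237,  68.051 ,  96.2333]), array([ 16.3846,  15.6517,  81.0881, -20.0784,  84.4893,  94.5691])]
tan 1 0 [array([-3.7387, 19.638 , 87.515 , -0.    , 72.847 , 72.2813]), array([-3.7387, 14.543 , 76.0118, -0.    , 89.4453, 72.2813])]
tan 1 20 [array([-17.7601,  24.4523,  82.1882,  16.992 ,  84.4506,  54.9512]), array([-21.0816,  21.4052,  69.3028,  16.5508, 100.6523,  56.39  ])]
tan -1 -60 [array([ 33.9214,  41.1894,  93.8665, -55.3687,  81.6484, -42.1581]), array([ 42.8584,  39.1213,  84.1046, -49.5106,  94.353 , -47.2744])]
tan -1 -52 [array([ 31.0587,  35.8851,  94.1114, -50.5247,  77.3838, -4
[... 1823 characters left out ...]
.6268]), array([  39.6154,   32.921 ,   84.3554,  -45.2836,   91.1959, -143.2728])]
ax -1 -40 [array([  25.2538,   28.9014,   93.8058,  -41.5014,   72.0497, -150.1612]), array([  32.8501,   24.7285,   83.9142,  -37.5128,   87.2549, -153.8488])]
ax -1 -20 [array([  11.9174,   21.1115,   91.5747,  -21.6237,   68.051 , -173.7667]), array([  16.3846,   15.6517,   81.0881,  -20.0784,   84.4893, -175.4309])]
ax -1 0 [array([ -3.7387,  19.638 ,  87.515 ,   0.    ,  72.847 , 162.2813]), array([ -3.7387,  14.543 ,  76.0118,   0.    ,  89.4453, 162.2813])]
ax -1 20 [array([-17.7601,  24.4523,  82.1882,  16.992 ,  84.4506, 144.9512]), array([-21.0816,  21.4052,  69.3028,  16.5508, 100.6523, 146.39  ])]
```

```bash
python3 - <<'E'
from h import *
ctrl.command_gripper(0.0)
p=ctrl.current_tool_pos();ctrl.move_l(p+np.array([0,0,.15]),vel=.25)
ctrl.goto(*pose(-52.4,.22,.045))
print(ctrl.current_t(),ctrl.current_tool_pos(),ctrl.current_contact_force(),ctrl.current_grip_width())
for n in("scene","top"): cv2.imwrite(f"pics/{n}1.png",ctrl.read_camera(n))
a=cv2.imread("pics/scene1.png")[60:330,200:425];b=cv2.imread("pics/top1.png")[60:330,200:425]
cv2.imwrite("pics/c1.png",cv2.resize(np.hstack([a,b]),None,fx=1.75,fy=1.75))
E
```

```text
4.0417 [0.4943 0.192  0.2588] [ 0.206  -0.1783 -0.0693] 0.008019896302454524
```

View pics/c1.png

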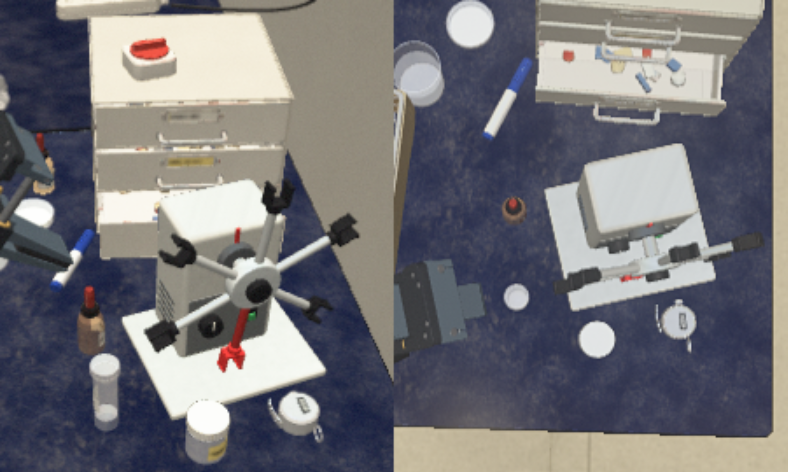

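The shut fingers (right panel, about (480,300)) are lined up in the wheel plane, clear of the upper-left clip and the tube. Next I insert and push.

```bash
cat >> h.py <<'E'
def L(psi,rad,off,vel,c=None):
    p,R=pose(psi,rad,off);return ctrl.move_l(p,vel=vel,ori=R,contact_N=c)
def push(s,e,vel=.06,lim=12,rad=.082):
    """finger in place left of spoke at s; carry spoke to e"""
    n=int(np.ceil((e-s)/15)); pk=0
    for k in range(n+1):
        psi=s+(e-s)*k/n
        if L(psi,rad,.027,vel if k<n else vel*.6,lim): print("contact stop at",psi,ctrl.current_contact_force());return False
        pk=max(pk,np.linalg.norm(ctrl.current_contact_force()))
    print("pushed to",e,"peak F",pk,"t",ctrl.current_t());return True
def snap(k):
    im=ctrl.read_camera("scene");cv2.imwrite(f"pics/s{k}.png",cv2.resize(im[130:330,200:440],None,fx=3,fy=3,interpolation=cv2.INTER_CUBIC))
E
python3 - <<'E'
from h import *
print("ins",L(-52.4,.082,.042,.1,8),ctrl.current_contact_force())
push(-52.4,8)
snap(2)
print(ctrl.current_contact_force())
E
```

```text
ins False [ 0.097  -0.5241  0.4625]
pushed to 8 peak F 1.2775358239681287 t 8.5333
[ 0.3873  1.0288 -0.0565]
```

View pics/s2.png

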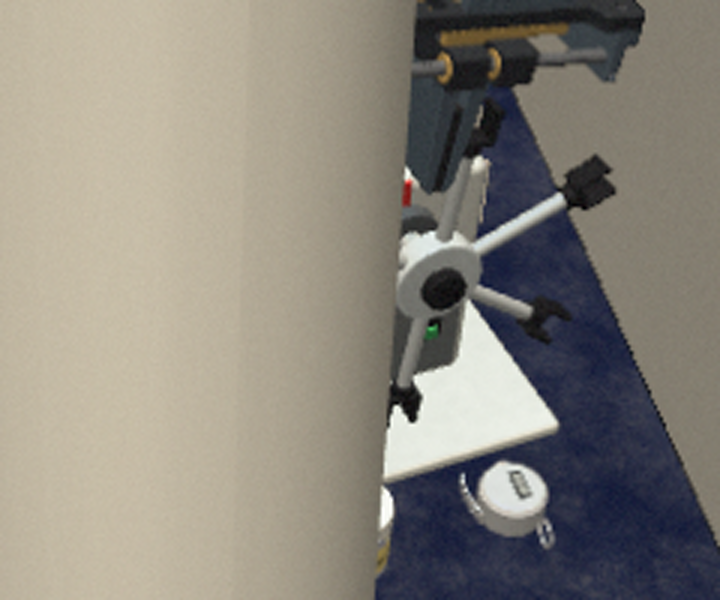

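The arm hides part of the view. The finger still rests against the upper clip at about (485,130), and a steel spoke now points down at about (405,400), so the wheel has advanced one spoke. Pushing forces stayed near 1 N. Next is the second push.

```bash
cat >> h.py <<'E'
def back(frm,to=-52.4):
    L(frm,.082,.042,.08);L(frm,.2,.042,.2)
    m=(frm+to)/2;L(m,.21,.042,.2);L(to,.2,.042,.2)
E
python3 - <<'E'
from h import *
back(8);snap(3)
print("ins",L(-52.4,.082,.042,.1,8),ctrl.current_contact_force())
if push(-52.4,8):
    back(8);snap(4)
print(ctrl.current_t(),ctrl.current_contact_force())
E
```

```text
ins False [-0.062   0.9055  0.2101]
pushed to 8 peak F 1.1131794768069647 t 15.5083
18.2417 [ 0.6462 -0.1871  1.1305]
```

View pics/s4.png

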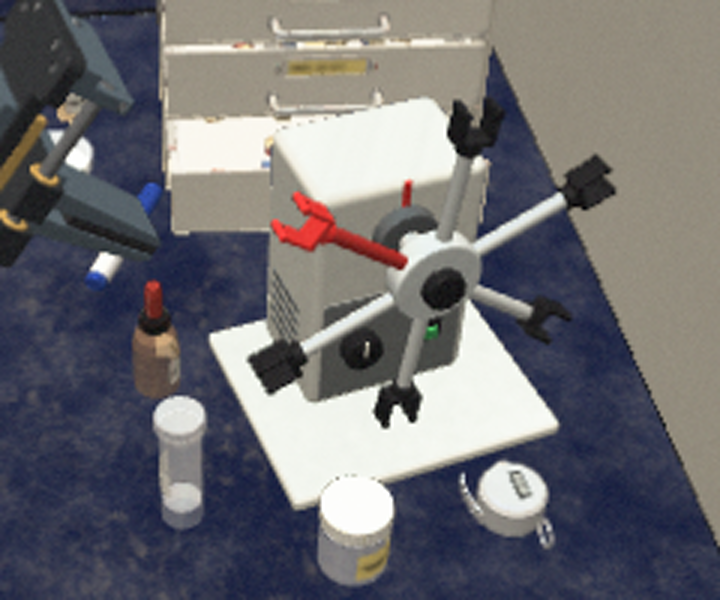

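The red clip is now upper left at about (303,222), and everything else looks undisturbed. I'll measure the actual wheel angle to calibrate the last push.

```bash
python3 - <<'E'
from h import *
S=lambda x,y:(200+x/3,130+y/3)
r=[]
for p in [(303,222),(473,127),(588,182),(545,320),(276,365),(398,405)]:
    q=onplane("scene",S(*p),hub,X)-hub;th=np.degrees(np.arctan2(-(q@Y),q[2]));r.append((th+30)%60-30);print(p,np.linalg.norm(q),th,r[-1])
print(np.mean(r), proj("scene",hub), (proj("scene",hub)-[200,130])*3)
E
```

```text
(303, 222) 0.11220967573794564 -52.283882719916484 7.716117280083516
(473, 127) 0.11042914440296135 7.674750084643637 7.674750084643634
(588, 182) 0.11278806072039098 66.32985800852227 6.329858008522265
(545, 320) 0.11564415805286003 126.99587036096267 6.99587036096267
(276, 365) 0.11095439724072413 -112.6961202655993 7.303879734400695
(398, 405) 0.11393894583436666 -173.62459694170965 6.375403058290345
7.0659797544838545 [[343.8177 221.7089]] [[431.4531 275.1267]]
```

```bash
python3 - <<'E'
from h import *
print("ins",L(-52.4,.082,.042,.1,8),ctrl.current_contact_force())
if push(-52.4,0.6):
    back(0.6);ctrl.sleep(.3);snap(5);cv2.imwrite("pics/t5.png",cv2.resize(ctrl.read_camera("top")[130:270,250:420],None,fx=4,fy=4,interpolation=cv2.INTER_CUBIC))
print(ctrl.current_t(),ctrl.current_contact_force())
E
```

```text
ins False [0.1263 0.0619 0.3634]
pushed to 0.6 peak F 1.3919921945541884 t 22.125
25.025 [ 0.696   0.3887 -0.5551]
```

View pics/s5.png

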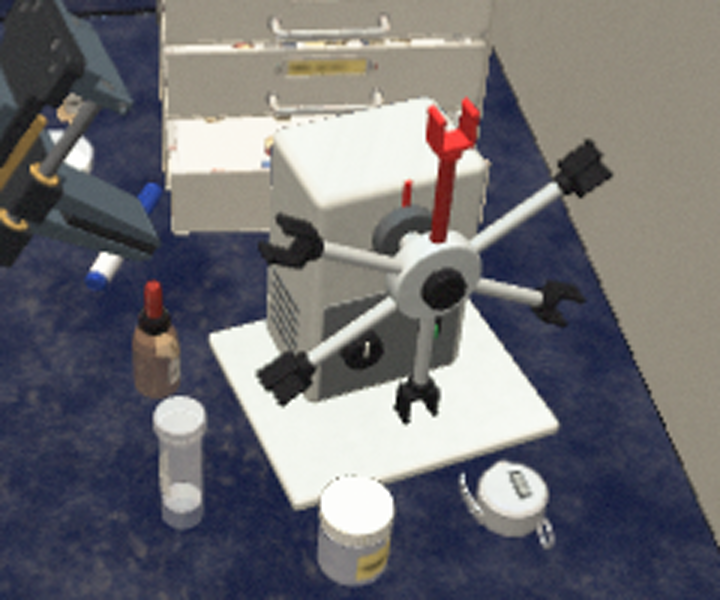

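View pics/t5.png

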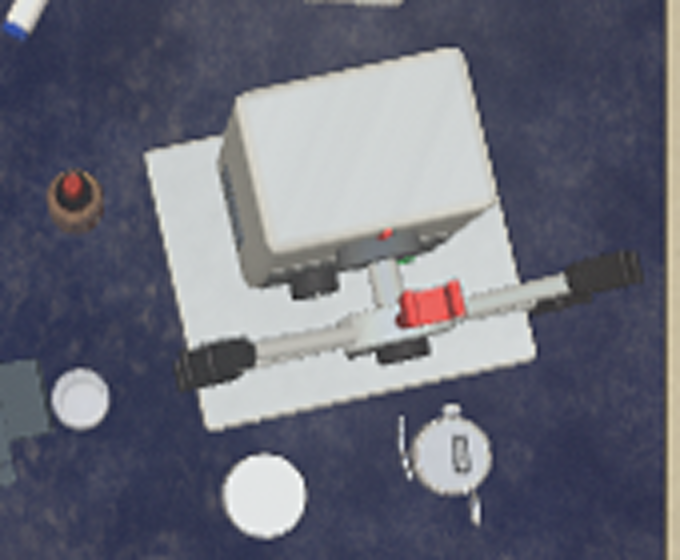

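The red clip now points up, at about (453,130) in the scene crop and (432,303) in the top crop. The rotator and bystanders are at the same pixels as before. Next I measure the residual angle.

```bash
python3 - <<'E'
from h import *
S=lambda x,y:(200+x/3,130+y/3);T=lambda x,y:(250+x/4,130+y/4)
r=[]
for p in [(453,132),(582,168),(560,302),(290,241),(288,377),(418,398)]:
    q=onplane("scene",S(*p),hub,X)-hub;th=np.degrees(np.arctan2(-(q@Y),q[2]));r.append((th+30)%60-30);print(p,np.linalg.norm(q),r[-1])
print(np.mean(r))
for p in [(432,303)]:
    q=onplane("top",T(*p),hub+Z*.12,Z)-hub;print("top red local",q@X,q@Y)
# opposite-pair line fits, independent of hub: top view ends
for a,b,n,f in [((453,132),(418,398),"scene",S),((582,168),(288,377),"scene",S),((290,241),(560,302),"scene",S)]:
    d=onplane(n,f(*a),hub,X)-onplane(n,f(*b),hub,X);th=np.degrees(np.arctan2(-(d@Y),d[2]));print((th+30)%60-30)
for z in (.28,.25,.0): print(z,proj("top",hub*[1,1,0]+[0,0,z]), "crop",(proj("top",hub*[1,1,0]+[0,0,z])-[250,130])*4)
E
```

```text
(453, 132) 0.10913782763097864 1.0401383407061395
(582, 168) 0.11266158798473572 -1.006139001662774
(560, 302) 0.1159241522460132 -1.0955296538838297
(290, 241) 0.11176001733192362 0.4475685662985782
(288, 377) 0.10964091692527424 -1.0726067091232352
(418, 398) 0.11194659894444754 -1.060501715343861
-0.45784502883483036
top red local 0.0033458113467343367 -0.0006880598037905491
-0.023526992812939795
-1.038921270056818
-0.33809232302714776
0.28 [[358.0535 207.6309]] crop [[432.2139 310.5235]]
0.25 [[355.4902 209.0409]] crop [[421.9607 316.1636]]
0.0 [[339.2462 217.9758]] crop [[356.9849 351.9031]]
```

```bash
python3 - <<'E'
from h import *
print(ctrl.current_t(),ctrl.current_contact_force(),ctrl.sign_off())
E
```

```text
the job is handed in; nothing more can be done
25.025 [ 0.696   0.3887 -0.5551] None
```

I turned the wheel about 172° clockwise with the shut fingertips, in three gentle pushes on the clips. The job was handed in at 25 s of the 64 s allowed, with the red clip pointing up.

- **Wheel angle:** in the last scene picture the six clips averaged −0.5° from true, individually −1.1° to +1.0°. The top view put the red clip within 1 mm sideways of being straight over the hub. Both are well inside the 6° limit.
- **Forces:** the tool force sampled between push segments peaked at about 1.4 N, and no contact stop was triggered.
- **Surroundings:** the rotator, tube, bottle, jar and counter looked unmoved by eye when I compared the first and last pictures.
- **End state:** the fingers had withdrawn clear of the wheel to the upper left.
- **Not checked:** I did not measure the wheel's speed directly. I relied on its friction, and the picture was taken about 3 s after the last push.
- **Disagreement:** the first corner measurements from the two cameras differed by up to 8 mm, so I used the average. The last checks did not disagree with each other.

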